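Change grip on the turntable and pocket the yellow polishing block

TASK

Take the yellow polishing block out of the divided grey caddy, stand it upright on the round wooden turntable and let go of it there, so that you can take it again by its broad faces; then stand it upright on the floor of the empty, yellow-lined pocket of the plywood rack and let go. Do not tip the yellow block over on the way, and leave the green block in the next pocket standing where it is.

Things in the scene. Friction and masses are not known exactly. Their poses are not given: they have to be found in the camera images.
- yellow_mid (a point): Middle (45 mm up) of the yellow block: plastic, 200 g, standing on end, 32 mm thick (x), 56 mm wide (y), 90 mm tall (z), one broad face dotted grey. Starts in one of 3 stalls of a fixed grey caddy, left, with a blue and a red twin. Dividers 86 mm high (floor at 8 mm) stand 4 mm off its broad faces: only the narrow sides (56 mm grip) are open to fingers. Lift 90 mm to clear them.
- stand_top (a point): Centre of the flat top of a small fixed modelling turntable (it does not turn): a round wooden disc 130 mm across, its top 45 mm above the table. The yellow block stands on it near the middle, any way round.
- pocket_floor (a point): Centre of the yellow floor (10 mm high) of the empty pocket, one of two in a fixed plywood rack, right. x goes through its open front and back, y to its side walls: 72 mm apart inside, 8 mm thick, 82 mm high, no room there for fingers. Front and back are open above lips 18 mm high, 50 mm apart: fingers fit there, on the broad faces. The block stands with its x along this x, either way round.
- green_mid (a point): Middle of the green block, a bystander with the yellow block's size and axes, standing in the rack's other pocket, 80 mm along y from the empty one. Leave it standing there.

How it is judged:
By the outcome, as a careful person would: the job done as asked, in the order asked, and still so for the second after the job is handed in, with the robot touching nothing.
It also fails if it takes over 67 s, if anything falls off the work surface, if the arm or the gripper's body presses on something with over 40 N, if the wrist force passes 120 N, or if a joint passes its speed limit or range.

ROBOT

A 6-joint arm with a two-finger parallel gripper is mounted at the origin on the work surface. World frame = base frame: x ahead of the robot, y to its left, z up, the work surface at z = 0. Lengths are in m, angles in rad, forces in N, time in s.
With the tool pointing down it reaches from about 0.3 to 0.825 m from the base axis. Payload 5.4 kg.
Tool frame: the origin (TCP) lies at the very end of the fingers, on their centre line; the grasp point (between the pads) lies 19 mm behind it; z points along the fingers, y is the line along which they close (so a half turn about z gives the same grasp; the last joint's range is limited). The gripper opens to 92 mm and grips with 3 to 60 N. Pads are 20 mm wide; open, the fingers measure 128 mm over their backs; the gripper's body (75 mm by 189 mm) begins 69 mm behind the grasp point.
Start: joints at [-1.436, 0.158, 1.597, -0, 1.386, -0.21], TCP at [0.194, -0.541, 0.187] pointing down, gripper open.
Joint ranges: [-2.91, 2.91], [-0.94, 2.29], [0.18, 2.7], [-1.29, 4.43], [0.17, 2.64], [-3, 3]. Speed limits (rad/s): [2.57, 2.57, 3.14, 3.14, 3.14, 3.14].

INTERFACE

Orientations are given as a rotation vector (axis times angle).
In Python, from workcell import bot gives the robot as it stands. Calls block until the motion is done:
- bot.goto(position, orientation): joint-space move of the TCP to a pose.
- bot.line_to(position, rot=None, max_speed=0.15): straight line of the TCP; rot=None keeps the orientation; max_speed is the mean speed in m/s.
- bot.set_joints(angles): joint-space move.
- bot.set_gripper(opening, newtons=None): opening from 0.0 (shut) to 1.0 (fully open); newtons is the grip in N (None keeps the last); returns when the fingers have stopped.
- bot.hold(seconds).
- bot.inverse_kinematics(position, orientation): joint angles nearest the present ones, or None.
- bot.read_camera(name): name is "scene" or "top" or "wrist"; returns a dict with "pixels" (420x560x3 uint8, blue, green, red), "fx", "fy", "cx", "cy" (pixels), "R" (3x3) and "t" (3): a world point X has camera coordinates R X + t. Camera axes: x right, y down, z forward; pixel columns grow to the right and rows downward; lengths in m; the calibration is good to about 2 mm. A picture is of the moment at which its call begins. There is no depth.
A pose or a line that the arm cannot do raises bot.MotionError and nothing moves.
- bot.job_done(): hands the job in; it is judged then, once.
Readings, each from a call of its own:
- bot.current_clock(): time.
- bot.current_joints(): joint angles.
- bot.current_joint_vel(): joint speeds.
- bot.current_effort(): joint torques, N m.
- bot.current_ee_pos(): TCP position.
- bot.current_tool_rot(): TCP orientation.
- bot.current_contact_force(): force on the tool from outside, world axes, zero at the start.
- bot.current_ft_torque(): the same for the moment, N m.
- bot.current_opening(): opening from 0.0 (shut) to 1.0 (fully open).
- bot.current_grip_force(): force on a finger pad.
Only numpy, scipy, OpenCV 4.12 (cv2) and the standard library are available. Lean on these libraries where they do the work, as an engineer would, in place of code of your own. Each camera call takes 0.05 s, during which the arm holds its last target. There are 200 camera calls.

## Working session

There is one attempt and no reset: what is moved stays moved. The work goes in short steps, each a Python script; the robot and the scene stay as the last script left them, time stands still between calls to the robot, and variables do not carry over. Pictures are saved under pics/ and viewed, at most 10 in all, crops included, and the job is handed in when it is done.

```bash
ls; mkdir -p pics
cat > h.py <<'E'
import numpy as np, cv2, json
from workcell import bot
from scipy.spatial.transform import Rotation as Ro
def snap(n,f):
    c=bot.read_camera(n); cv2.imwrite(f'pics/{f}.png',c['pixels'])
    np.savez(f'pics/{f}.npz',**{k:np.array(v) for k,v in c.items()}); return c
def load(f): return np.load(f'pics/{f}.npz')
def ray(c,u,v):
    R=np.array(c['R']);o=-R.T@c['t'];d=R.T@np.array([(u-c['cx'])/c['fx'],(v-c['cy'])/c['fy'],1.]);return o,d/np.linalg.norm(d)
def onz(c,u,v,z):
    o,d=ray(c,u,v);return o+d*(z-o[2])/d[2]
def tri(*obs):
    A=np.zeros((3,3));b=np.zeros(3);L=[]
    for c,u,v in obs:
        o,d=ray(c,u,v);P=np.eye(3)-np.outer(d,d);A+=P;b+=P@o;L.append((o,d))
    X=np.linalg.solve(A,b);return X,[float(np.linalg.norm(np.cross(X-o,d))) for o,d in L]
def down(yaw): # tool z down, tool y (closing line) at angle yaw from world x
    y=np.array([np.cos(yaw),np.sin(yaw),0]);z=np.array([0,0,-1.]);x=np.cross(y,z)
    return Ro.from_matrix(np.c_[x,y,z]).as_rotvec()
E
python3 - <<'E'
from h import *
a=snap('top','top0');b=snap('scene','scene0')
for n in(a,b):print(n['fx'],-np.array(n['R']).T@n['t'])
cv2.imwrite('pics/both.png',cv2.resize(np.vstack([a['pixels'],b['pixels']]),None,fx=.7,fy=.7)) 
print(bot.current_tool_rot(),bot.current_clock())
E
```

```text
pics
412.4272058829042 [0.43041501 0.00827715 1.02874165]
398.98371544471837 [ 1.00910751 -0.35222803  0.59890275]
[-3.09336695e+00 -5.38708749e-01 -7.84038868e-05] 0.1
```

View pics/top0.png

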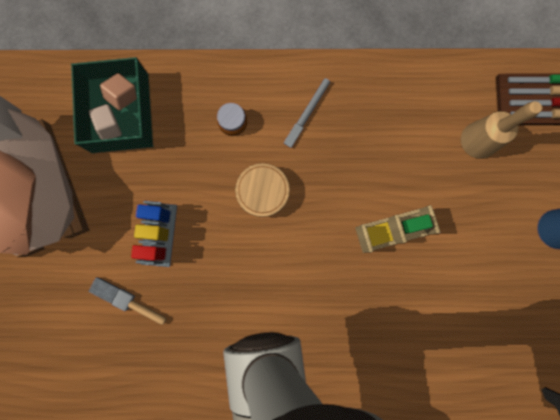

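View pics/scene0.png

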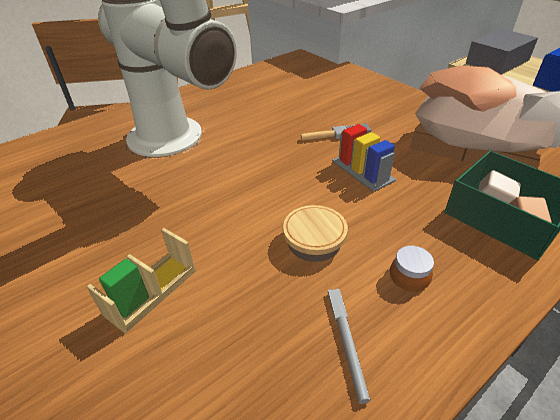

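Top view: caddy around (155,235) with the yellow block at (150,232), turntable at (262,190), empty pocket at (378,236), green block at (418,224). The scene view shows yellow at (366,152), turntable at (315,230), empty pocket at (172,275). I'll enlarge these.

Run:
```python
from h import *
a=load('top0')['pixels'];b=load('scene0')['pixels']
def cr(p,u,v,w=80,h=60,s=5): return cv2.resize(p[v:v+h,u:u+w],(400,300),interpolation=cv2.INTER_CUBIC)
cv2.imwrite('pics/crops.png',np.vstack([np.hstack([cr(a,115,200),cr(a,358,200,)]),np.hstack([cr(b,325,120),cv2.resize(b[225:330,80:220],(400,300),interpolation=cv2.INTER_CUBIC)])]))
```

```text
(no output)
```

View pics/crops.png

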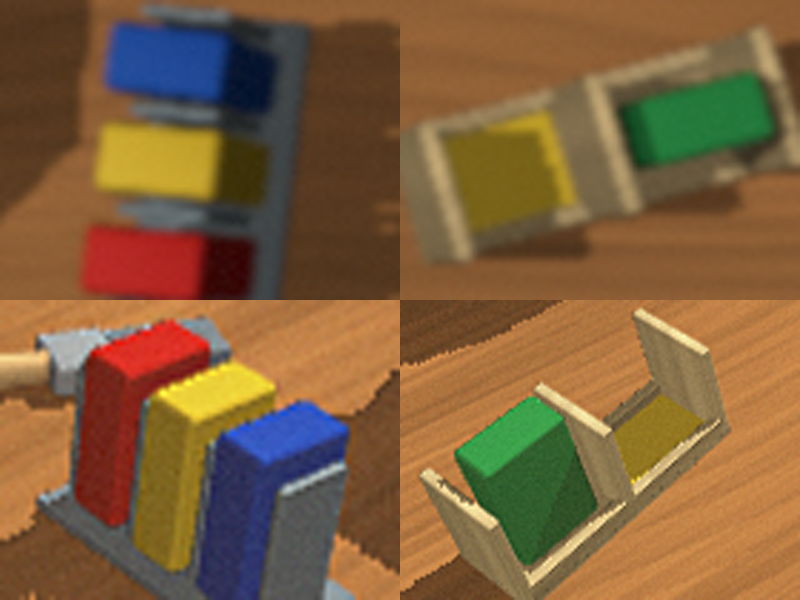

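Crops: the yellow top's corners are near top-image (134.6,224.8), (159.4,225.6), (158.6,239.6), (133.8,238.0). In the scene image its top centre is about (367.2,138.4). The rack's wall tops are clear in both views, so I'll triangulate.

Run:
```python
from h import *
np.set_printoptions(precision=4,suppress=True)
a=load('top0');b=load('scene0')
T1=lambda x,y:(a,115+x/5-.4,200+y/5-.4); T2=lambda x,y:(a,358+(x-400)/5-.4,200+y/5-.4)
S1=lambda x,y:(b,325+x/5-.4,120+(y-300)/5-.4); S2=lambda x,y:(b,80+(x-400)/2.857-.3,225+(y-300)/2.857-.3)
print('yel corners far+y, far... ')
P={}
for n,t,s in[('TL',T1(98,124),S1(276,385)),('TR',T1(222,128),S1(200,421)),('BR',T1(218,198),S1(146,403)),('BL',T1(94,190),S1(222,362)),
 ('wall+y',T2(446,191),S2(674,331)),('wallmid',T2(611,143),S2(575,409)),('wall-y',T2(778,95),S2(460,498)),('disc',(a,262,189.5),(b,315.5,229))]:
    P[n],r=tri(t,s);print(n,P[n],np.array(r))
y=sum(P[k] for k in('TL','TR','BR','BL'))/4;print('ytop',y)
for p,q in(('TL','TR'),('BL','BR'),('TL','BL'),('TR','BR'),('wallmid','wall+y'),('wall-y','wallmid')):
    d=P[q]-P[p];print(p,q,np.linalg.norm(d[:2]),np.degrees(np.arctan2(d[1],d[0])))
print('pocket',(P['wall+y']+P['wallmid'])/2)
```

```text
yel corners far+y, far... 
TL [0.5027 0.3358 0.098 ] [0.0004 0.0004]
TR [0.5022 0.2805 0.0998] [0.0018 0.0018]
BR [0.4698 0.2818 0.0941] [0.0003 0.0003]
BL [0.4716 0.3353 0.0972] [0.0022 0.0022]
wall+y [ 0.4747 -0.1917  0.0821] [0.0019 0.0019]
wallmid [ 0.4964 -0.2684  0.0816] [0.0012 0.0012]
wall-y [ 0.5183 -0.3457  0.0823] [0.0008 0.0008]
disc [0.5936 0.0497 0.0381] [0.0012 0.0012]
ytop [0.4866 0.3084 0.0973]
TL TR 0.05530340579420041 -90.48268919822878
BL BR 0.05357380534422795 -91.96439674949579
TL BL 0.031047479371083375 -179.04740044272248
TR BR 0.03243754037032315 177.80398690676338
wallmid wall+y 0.07970392629302141 105.8483860232398
wall-y wallmid 0.08036997895921234 105.81003562601938
pocket [ 0.4855 -0.23    0.0818]
```

Run:
```python
from h import *
np.set_printoptions(precision=3,suppress=True)
a=load('top0');print('disc@45',onz(a,262,189.5,.045))
p=[.4866,.3084,.24]
for n,P,yaws in(('cad',[.4866,.3084,.04],(88.8,-91.2)),('tt side',[.594,.05,.08],(88.8,-91.2,105.8,-74.2)),('tt broad',[.594,.05,.08],(15.8,-164.2,-1.2,178.8)),('rack',[.4855,-.23,.04],(15.8,-164.2))):
    for y in yaws: print(n,y,bot.inverse_kinematics(P,down(np.radians(y))))
bot.line_to([.25,-.5,.30],max_speed=.25)
q=min((bot.inverse_kinematics(p,down(np.radians(y))) for y in(88.8,-91.2)),key=lambda q:9 if q is None else abs(q[5]))
bot.set_joints(q)
snap('wrist','w1');print(bot.current_ee_pos(),bot.current_joints(),bot.current_clock())
```

```text
disc@45 [0.592 0.049 0.045]
cad 88.8 [ 0.355  0.317  1.716 -0.     1.108 -1.195]
cad -91.2 [ 0.355  0.317  1.716 -0.     1.108  1.947]
tt side 88.8 [-0.119  0.312  1.634 -0.     1.195 -1.668]
tt side -91.2 [-0.119  0.312  1.634 -0.     1.195  1.473]
tt side 105.8 [-0.119  0.312  1.634  0.     1.195 -1.965]
tt side -74.2 [-0.119  0.312  1.634  0.     1.195  1.176]
tt broad 15.8 [-0.119  0.312  1.634 -0.     1.195 -0.394]
tt broad -164.2 [-0.119  0.312  1.634 -0.     1.195  2.747]
tt broad -1.2 [-0.119  0.312  1.634 -0.     1.195 -0.098]
tt broad 178.8 None
rack 15.8 [-0.667  0.226  1.829 -0.     1.087 -0.943]
rack -164.2 [-0.667  0.226  1.829 -0.     1.087  2.198]
[0.487 0.308 0.24 ] [ 0.354  0.13   1.523 -0.     1.488 -1.195] 3.8
```

View pics/w1.png

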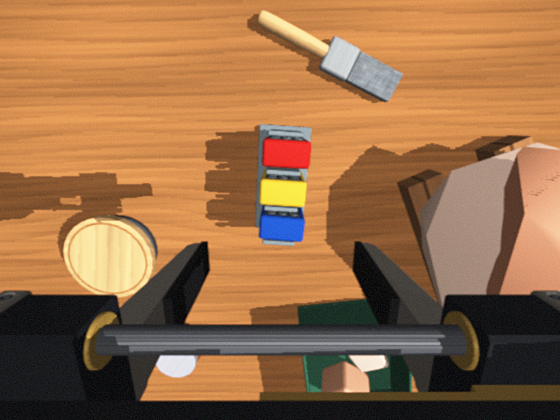

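The wrist view shows the caddy with the yellow block at about (283,193) between the red one at (287,152) and the blue one at (282,226). The turntable is at (110,256). A crop will give yaw and position.

Run:
```python
from h import *
c=load('w1');print(-c['R'].T@c['t'],c['R'][2])
cv2.imwrite('pics/w1c.png',cv2.resize(c['pixels'][115:250,235:335],None,fx=4.4,fy=4.4,interpolation=cv2.INTER_CUBIC))
```

```text
[0.40738542 0.3088563  0.43823485] [ 0.28369674 -0.00552049 -0.95889816]
```

View pics/w1c.png

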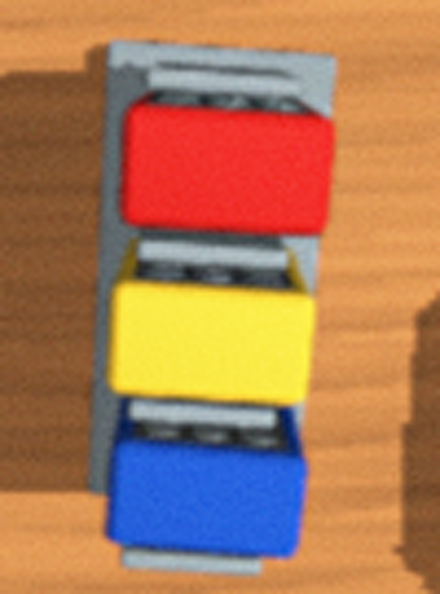

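Yellow top corners in the crop: (114,280), (313,290), (308,402), (110,390). I'll project these at z=0.098, triangulate against the top view, and then grasp.

Run:
```python
from h import *
np.set_printoptions(precision=4,suppress=True)
a=load('top0');c=load('w1')
W=lambda x,y:(235+x/4.4-.4,115+y/4.4-.4)
def rect(z,*p):
    q=np.array([onz(c,*W(*k),z) for k in p]);return q.mean(0),[np.degrees(np.arctan2(*(q[j]-q[i])[1::-1])) for i,j in((0,1),(3,2),(0,3),(1,2))],[np.linalg.norm(q[j]-q[i]) for i,j in((0,1),(3,2),(0,3),(1,2))]
for p in([(114,280),(313,290),(308,402),(110,390)],[(128,105),(332,120),(328,233),(122,222)]): print(*rect(.098,*p))
b=load('scene0')
print(tri((a,146.2,231.6),(c,*W(211,340.5)),(b,366.8,138.2)))
# disc in wrist
print('disc w',onz(c,109.5,257,.045), tri((a,262,189.5),(c,109.5,257)))
```

```text
[0.4852 0.3096 0.098 ] [np.float64(85.80033498680659), np.float64(85.1091789440108), np.float64(-4.470401501329184), np.float64(-2.4225109253205273)] [np.float64(0.0532918721449553), np.float64(0.054405218276972235), np.float64(0.0304605326823466), np.float64(0.031131438107337112)]
[0.4398 0.3148 0.098 ] [np.float64(84.62230371444522), np.float64(85.66032561327474), np.float64(-5.25028283897698), np.float64(-1.7351200870005838)] [np.float64(0.05269072733253948), np.float64(0.05448344896963979), np.float64(0.03005714535444022), np.float64(0.029128900233946334)]
(array([0.486 , 0.3092, 0.096 ]), [0.0008202863408071236, 0.0006539721437602193, 0.00028210907786430914])
disc w [0.5892 0.0531 0.045 ] (array([0.5926, 0.0487, 0.0382]), [0.000301490273709196, 0.0003014902737089969])
```

```bash
cat >> h.py <<'E'
def settle(x,y,z0,zmin,dF=3.0,step=.002):
    """slow guarded descent: stop at a rise of the upward force"""
    bot.hold(.2);f0=np.array(bot.current_contact_force());z=z0
    while z>zmin:
        z-=step;bot.line_to([x,y,z],max_speed=.03)
        f=np.array(bot.current_contact_force())-f0
        if abs(f[2])>dF or np.hypot(f[0],f[1])>6: break
    print('settle z',z,'tcp',bot.current_ee_pos(),'df',f);return z
E
python3 - <<'E'
from h import *
np.set_printoptions(precision=3,suppress=True)
x,y=.486,.309;r=down(np.radians(85.5))
bot.line_to([x,y,.13],rot=r,max_speed=.2)
bot.line_to([x,y,.042],max_speed=.08)
print('F',bot.current_contact_force(),bot.current_ee_pos())
bot.set_gripper(0.0,25);bot.hold(.2)
print('open mm',bot.current_opening()*92,'grip',bot.current_grip_force(),'F',bot.current_contact_force())
if bot.current_opening()*92>50:
    bot.line_to([x,y,.17],max_speed=.1)
    print('open mm',bot.current_opening()*92,'grip',bot.current_grip_force(),'F',bot.current_contact_force(),bot.current_clock())
    bot.line_to([.592,.049,.17],rot=down(np.radians(105.8)),max_speed=.15)
    snap('wrist','w2');snap('scene','s2');print(bot.current_clock())
    a,b=load('w2')['pixels'],load('s2')['pixels']
    cv2.imwrite('pics/m2.png',np.hstack([cv2.resize(a,(400,300)),cv2.resize(b[80:290,200:480],(400,300))]))
E
```

```text
F [-0.546  0.712 -0.097] [0.487 0.309 0.043]
open mm 55.89285776384964 grip 24.9553844332695 F [-0.196  1.287 -0.277]
open mm 56.0524450502979 grip 24.952611923217773 F [-0.928  0.658 -2.594] 8.0167
10.1417
```

View pics/m2.png

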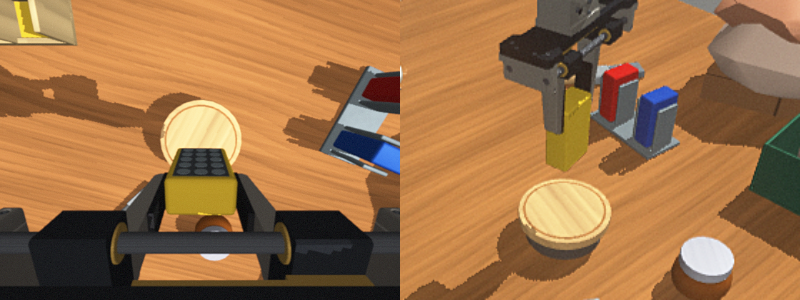

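The block is held upright over the turntable. The grip opening is 56 mm and the wrist carries about 2.3 N more, as expected. Now I'll set it down with a guarded descent.

Run:
```python
from h import *
np.set_printoptions(precision=3,suppress=True)
x,y=.592,.049
bot.line_to([x,y,.088],max_speed=.1)
z=settle(x,y,.088,.068)
bot.set_gripper(1.0);bot.hold(.2)
print('F',bot.current_contact_force(),bot.current_opening())
bot.line_to([x,y,.26],max_speed=.15)
snap('wrist','w3');snap('top','t3');snap('scene','s3');print(bot.current_clock())
a,b,c=[load(k)['pixels'] for k in('w3','t3','s3')]
cv2.imwrite('pics/m3.png',np.vstack([np.hstack([cv2.resize(a,(400,300)),cv2.resize(b[160:220,222:302],(400,300),interpolation=cv2.INTER_CUBIC)]),np.hstack([cv2.resize(c[150:270,240:400],(400,300)),cv2.resize(a[60:300,160:480],(400,300))])]))
```

```text
settle z 0.07799999999999999 tcp [0.593 0.049 0.079] df [-0.897  1.629  5.251]
F [ 0.311 -0.215  0.147] 1.0003420475891542
14.9583
```

View pics/m3.png

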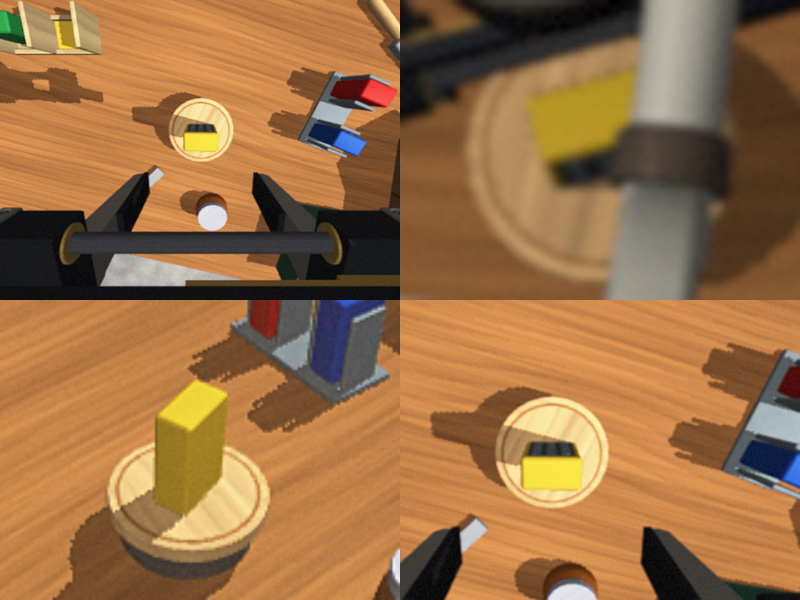

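The block stands upright near the middle of the turntable, with its top centre at about (281.6,198.4) in w3 and aligned with the tool. Next I'll measure its offset, regrip by the broad faces, lift it, and hover over the pocket for a look.

Run:
```python
from h import *
np.set_printoptions(precision=4,suppress=True)
c=load('w3');x,y=.592,.049
p=onz(c,281.6,198.4,.135);e=np.array([np.cos(np.radians(15.8)),np.sin(np.radians(15.8))])
off=(p[:2]-[x,y])@e;print('top',p,'off along block x',off)
s=float(np.clip(off,-.004,.004)); x,y=np.array([x,y])+s*e
r=down(np.radians(15.8))
bot.line_to([x,y,.19],rot=r,max_speed=.15)
bot.line_to([x,y,.071],max_speed=.08)
print('F',bot.current_contact_force(),bot.current_ee_pos())
bot.set_gripper(0.0,6);bot.hold(.1);bot.set_gripper(0.0,25);bot.hold(.2)
print('open mm',bot.current_opening()*92,'grip',bot.current_grip_force(),'F',bot.current_contact_force())
if 28<bot.current_opening()*92<36:
    bot.line_to([x,y,.19],max_speed=.1)
    bot.line_to([.4855,-.23,.19],max_speed=.2)
    print('open mm',bot.current_opening()*92,bot.current_contact_force(),bot.current_ee_pos())
    snap('wrist','w4');snap('top','t4');snap('scene','s4');print(bot.current_clock())
    a,b,c=[load(k)['pixels'] for k in('w4','t4','s4')]
    cv2.imwrite('pics/m4.png',np.vstack([np.hstack([cv2.resize(a,(400,300)),cv2.resize(b[190:265,350:450],(400,300),interpolation=cv2.INTER_CUBIC)]),np.hstack([cv2.resize(c[180:330,60:260],(400,300)),cv2.resize(a[60:300,120:440],(400,300))])]))
else: snap('scene','s4x')
```

```text
top [0.5919 0.0497 0.135 ] off along block x 0.00014305940966580525
F [-0.583  -0.063  -0.7662] [0.5926 0.049  0.0716]
open mm 32.16909477519437 grip 24.98970866203308 F [ 0.9818  0.405  -0.472 ]
open mm 31.799973218547876 [ 0.3435 -0.6461 -3.0267] [ 0.4857 -0.2292  0.19  ]
22.8917
```

View pics/m4.png

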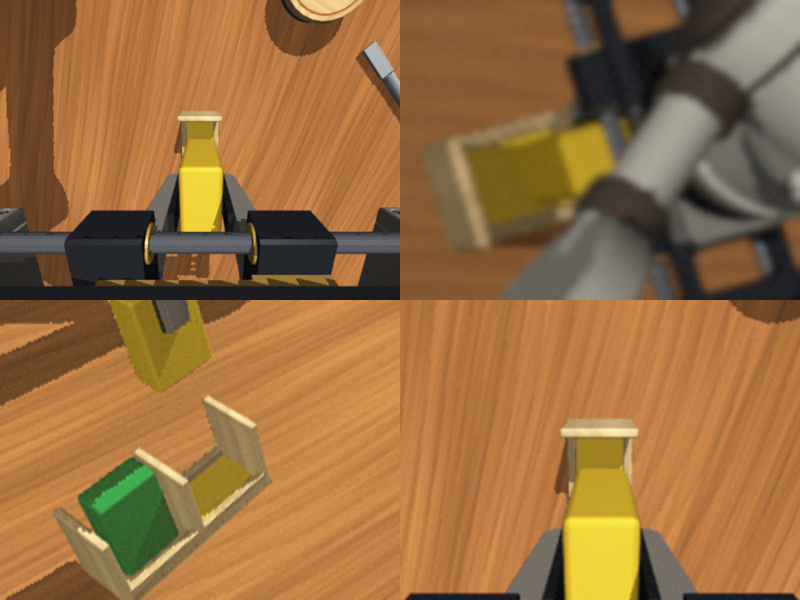

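The block hangs upright over the pocket. In the wrist view the rack's +y wall top, at about (280,162), is centred on the block and square to it. I'll check that wall against the earlier estimate and then lower.

Run:
```python
from h import *
np.set_printoptions(precision=4,suppress=True)
c=load('w4');w=onz(c,280,162.2,.082);e=np.array([np.cos(np.radians(105.8)),np.sin(np.radians(105.8))])
d=(w[:2]-[.4855,-.23])@e;print('wall',w,'dist from centre (exp .040)',d)
x,y=.4855,-.23
if abs(d-.040)<.004:
    x,y=np.array([x,y])+e*(d-.040)/2;print(x,y)
    bot.line_to([x,y,.12],max_speed=.1);f0=np.array(bot.current_contact_force());ok=True
    for z in np.arange(.112,.047,-.008):
        bot.line_to([x,y,z],max_speed=.06);f=np.array(bot.current_contact_force())-f0
        if np.linalg.norm(f)>5: ok=False;print('contact',z,f);break
    if ok:
        settle(x,y,z,.030,step=.0015)
        bot.set_gripper(1.0);bot.hold(.2);print('F',bot.current_contact_force(),bot.current_ee_pos())
        bot.line_to([x,y,.25],max_speed=.15)
        bot.line_to([.30,-.42,.28],max_speed=.25)
    snap('top','t5');snap('scene','s5');print(bot.current_clock())
    b,c=[load(k)['pixels'] for k in('t5','s5')]
    cv2.imwrite('pics/m5.png',np.hstack([cv2.resize(b[190:265,350:450],(400,300),interpolation=cv2.INTER_CUBIC),cv2.resize(c[210:330,70:230],(400,300))]))
```

```text
wall [ 0.474  -0.1892  0.082 ] dist from centre (exp .040) 0.042413497368988765
0.48517142617007 -0.22883884470211172
settle z 0.034500000000000045 tcp [ 0.4854 -0.229   0.036 ] df [-4.3747  1.7862 11.2192]
F [-0.4597  0.0108  0.1583] [ 0.4852 -0.2288  0.0345]
32.8333
```

View pics/m5.png

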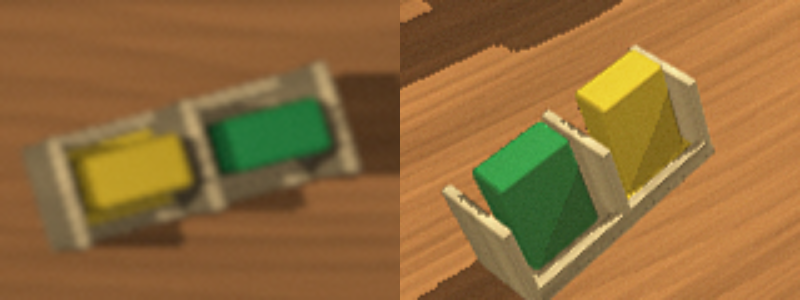

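Yellow stands upright in its pocket beside the untouched green block. Contact came at TCP z≈0.036, which means the block is on the floor (0.0366 expected) and not on a lip (0.045). I'll hand in.

```bash
python3 -c "
from h import *
a,b=load('t5'),load('s5')
print(tri((a,384.0,232.3),(b,157.7,242.1)))
print(bot.job_done())"
```

```text
(array([ 0.48597968, -0.22800669,  0.09787073]), [0.0010529161501729323, 0.0010529161501728179])
the job is handed in; nothing more can be done
None
```

Done: the yellow block was stood on the turntable, retaken by its broad faces and stood upright on the floor of the empty pocket, with the green block left standing; handed in at about 33 s of the 67 s allowed.

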